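# Put the icing stamp plates away in their fitted tray

## Task

Pack the three icing stamp plates (red, yellow, blue) into their white tray, where they interlock and fit only one way, shown by the coloured areas on the tray floor; the red one is in the tray but has slid forward. There is no finger room beside a plate in its place, so set it down short and push it fully home, until all three lie flat and closed up against the back wall, with the front edges level with the ends of the side walls. Leave the jar, the bowl and the two colour bottles where they are.

Things in the scene. Friction and masses are not known exactly. Their poses are not given: they have to be found in the camera images.
- tray: White tray fixed to the table. Origin: centre of the inside, at table level; x points from the open mouth to the back wall, z up. In mm: floor top 3 high, x -99 to 55, y -95 to 95; inside x -45 (mouth, no lip) to 45, y -76.5 to 76.5. Side walls 6 thick, about 21 high, flared outward above 13 as a lead-in. The floor shows each plate's place in its colour; plates in place have 3 of play across.
- red_plate: Loose red plastic plate with white dots, 16 mm thick. A bar x -20 to 20, y -75 to 75 mm about its origin (on the underside), corners rounded 5. A notch in the front edge (x -20 to -4, y -11 to 29). Starts loose in the tray, pulled 15 to 45 mm forward of home. Home: axes parallel to the tray's, origin at tray x 25, y 0 mm, on the floor.
- yellow_plate: Loose yellow plastic plate with white ribs, 16 mm thick, about 0.1 kg, corners rounded 5. Origin on the underside; in mm: back part x 0 to 25, y -45 to 45; front part x -25 to 0, y -19 to 45; tab x 25 to 39, y -40 to -4, for the red notch (4 side play, 2 end play). Goes in second (cannot pass blue). Home: axes parallel to the tray's, origin at tray x -20, y 31, on the floor.
- blue_plate: Loose blue plastic plate with white stars, 16 mm thick, about 0.1 kg, corners rounded 5. Origin on the underside; in mm: back part x -1.5 to 25, y -43 to 17; front part x -25 to -1.5, y -43 to 43. Goes in last, between the yellow plate and the right (-y) wall. Home: axes parallel to the tray's, origin at tray x -20, y -33 mm, on the floor.
- jar: Closed jar with a white cap, 70 mm across, 110 mm high, standing on the table; origin at the centre of its foot. Leave alone.
- bowl: White bowl, 96 mm across, 50 mm high, standing on the table; origin at the centre of its foot. Leave alone.
- pink_bottle: White colour bottle with a red cap, 30 mm across, 65 mm high, standing close before the front edge of the yellow plate; origin at the centre of its foot. Leave alone.
- green_bottle: White colour bottle with a green cap, 30 mm across, 65 mm high, standing close behind the blue plate; origin at the centre of its foot. Leave alone.
Not all that is in view belongs to the job. Of the things that look like the red_plate, take the one that is nearest to the robot's base at the start. Several things have the shape of the yellow_plate; the one meant has the colours described above.

How it is judged:
At the end, for the whole second after the job is handed in: Each plate lies flat on the tray floor, at rest, in its own place: within 5 mm of its home position along the tray (not more than 4 mm too deep) and within 5 mm across it, within 0.04 rad of the tray's direction (x of red_plate in the frame of tray between 0.02 and 0.029 m and y of red_plate in the frame of tray between -0.005 and 0.005 m and z of red_plate in the frame of tray between 0.001 and 0.006 m and angle between the x axis of each of red_plate, yellow_plate, blue_plate and the x axis of tray, either way round below 0.04 rad and angle between each of red_plate, yellow_plate, blue_plate's own z axis and vertical below 0.04 rad and linear speed of each of red_plate, yellow_plate, blue_plate below 0.02 m/s and x of yellow_plate in the frame of tray between -0.025 and -0.016 m and y of yellow_plate in the frame of tray between 0.026 and 0.036 m and z of yellow_plate in the frame of tray between 0.001 and 0.006 m and x of blue_plate in the frame of tray between -0.025 and -0.016 m and y of blue_plate in the frame of tray between -0.038 and -0.028 m and z of blue_plate in the frame of tray between 0.001 and 0.006 m); the robot touches nothing.
It fails at once if the jar is pushed more than 25 mm from its place or tipped over (distance of jar from where it was at the start of the episode above 0.025 m or angle between jar's own z axis and vertical above 0.5 rad).
It fails at once if the bowl is pushed more than 25 mm from its place or tipped over (distance of bowl from where it was at the start of the episode above 0.025 m or angle between bowl's own z axis and vertical above 0.5 rad).
It fails at once if the pink bottle is pushed more than 25 mm from its place or tipped over (distance of pink_bottle from where it was at the start of the episode above 0.025 m or angle between pink_bottle's own z axis and vertical above 0.5 rad).
It fails at once if the green bottle is pushed more than 25 mm from its place or tipped over (distance of green_bottle from where it was at the start of the episode above 0.025 m or angle between green_bottle's own z axis and vertical above 0.5 rad).
It also fails if it takes over 72 s, if anything falls off the work surface, if the arm or the gripper's body presses on something with over 40 N, if the wrist force passes 120 N, or if a joint passes its speed limit or range.

## Robot

A 7-joint arm with a two-finger parallel gripper is mounted at the origin on the work surface. World frame = base frame: x ahead of the robot, y to its left, z up, the work surface at z = 0. Lengths are in m, angles in rad, forces in N, time in s.
With the tool pointing down it reaches from about 0.4 to 0.85 m from the base axis. Payload 10.4 kg.
Tool frame: the origin (TCP) lies at the very end of the fingers, on their centre line; the grasp point (between the pads) lies 19 mm behind it; z points along the fingers, y is the line along which they close (so a half turn about z gives the same grasp; the last joint's range is limited). The gripper opens to 87 mm and grips with 3 to 60 N. Pads are 19 mm wide; open, the fingers measure 117 mm over their backs; the gripper's body (75 mm by 190 mm) begins 51 mm behind the grasp point.
Start: joints at [1.199, 0.332, -0.065, 1.46, 0.022, 1.35, -0.088], TCP at [0.214, -0.587, 0.223] pointing down, gripper open.
Joint ranges: [-2.6, 2.6], [-0.5, 2.12], [-1.47, 1.34], [0.16, 2.42], [-1.27, 4.41], [0.06, 2.06], [-2.6, 2.6]. Speed limits (rad/s): [2.22, 2.22, 2.79, 2.79, 3.14, 3.14, 3.14].

## Interface

Orientations are given as a unit quaternion [x, y, z, w].
In Python, from bench import * gives the robot as it stands.
- The arm moves only by the tool step_arm, never from a script. Its arguments are lists of equal length, an entry for each row: "delta_pos": the shift along the world's x, y, z in units of 25 mm (1.0 is 25 mm), a list of three; "turn": the turn about the world's z in units of 0.12 rad (1.0 is 0.12 rad). In form: {"delta_pos": [[tx, ty, tz], ...], "turn": [turn, ...]}. A call has 1 to 12 rows; each row shifts and turns the commanded pose from where the row before left it; what a row does not reach is not made up. A row lasts 1/10 s, in which the tool goes at most 50 mm and 8.59 degrees, less where a joint would pass 70% of its speed; a pose out of reach is approached as far as the arm can. A call with a number of a shift or a turn outside -1 to 1 is refused whole. A call with a gripper value outside its range is refused whole. "grip" is the closure, from 0 (fully open) to 1 (shut), set as the call begins (left out, the last holds). The fingers move at their own pace and stop on an object; "newtons" is the grip in N (left out, the last holds). Time passes only in rows, so rows that do not move let the fingers close. It gives the time, the measured TCP pose, the force, the opening and the grip force at its end, in the units of the state.
- read_state(): the state, without advancing time (a new reading comes with each control period).
- camera(name): name is "scene" or "side" or "wrist"; returns a dict with "image" (384x512x3 uint8, red, green, blue), "z_map" (384x512 float32, m along the optical axis (not along the pixel's ray), 0 where there is no reading), "mtx" (3x3 intrinsics, pixels), "dist" ([k1, k2, p1, p2, k3] as OpenCV has them; the pictures are not rectified), "view" (4x4, takes a point from world to camera coordinates). Camera axes: x right, y up, looking along -z (the intrinsics and any distortion apply to the point x, -y, -z); pixel columns grow to the right and rows downward; lengths in m; the calibration is good to about 2 mm. A picture is of the moment at which its call begins.
- close_job(): hands the job in; it is judged then, once.
The state is a dict: "time": time; "joint_positions": joint angles; "joint_vel": joint speeds; "joint_torque": joint torques, N m; "ee_pos": TCP position; "eef_rot": TCP orientation; "ft_force": force on the tool from outside, world axes, zero at the start; "torque": the same for the moment, N m; "width": finger opening in m; "grip_force": force on a finger pad.
Only numpy, scipy, OpenCV 4.12 (cv2) and the standard library are available. Lean on these libraries where they do the work, as an engineer would, in place of code of your own. Each camera call takes 0.05 s, during which the arm holds its last target. There are 200 camera calls.

## Working session

There is one attempt and no reset: what is moved stays moved. The work goes in short steps, Python scripts to look and compute and a tool call to move; the robot and the scene stay as the last step left them, time stands still between calls to the robot, and variables do not carry over. Pictures are saved under pics/ and viewed, at most 10 in all, crops included, and the job is handed in when it is done.

Besides the shell and the picture viewer there is one more tool, called after "Request:" as name([rows], argument=value, ...), one row to a line, values as JSON. step_arm: Moves the arm, as the interface text tells. Shifts and turns lie within -1 to 1; 1 stands for 25 mm of shift or 0.12 rad of turn. Its arguments: {"type":"object","properties":{"delta_pos":{"type":"array"},"turn":{"type":"array"},"grip":{"type":"number"},"newtons":{"type":"number"}},"required":["delta_pos","turn"]}

```bash
mkdir -p pics
cat > h.py <<'E'
from bench import *
import numpy as np, cv2
def grab(n,f=None):
    c=camera(n)
    if f: cv2.imwrite('pics/'+f,c["image"][:,:,::-1])
    return c
def ray(c,uv,z):
    """pixels -> world points on the plane at height z"""
    uv=np.array(uv,float).reshape(-1,1,2)
    p=cv2.undistortPoints(uv,np.array(c["mtx"]),np.array(c["dist"])).reshape(-1,2)
    d=np.c_[p[:,0],-p[:,1],-np.ones(len(p))]
    V=np.array(c["view"]);R,t=V[:3,:3],V[:3,3]
    o=-R.T@t; d=d@R
    return o+d*((z-o[2])/d[:,2])[:,None]
def pix(c,P):
    V=np.array(c["view"]);P=np.array(P,float).reshape(-1,3)@V[:3,:3].T+V[:3,3]
    q=P*[1,-1,-1]
    return cv2.projectPoints(q,np.zeros(3),np.zeros(3),np.array(c["mtx"]),np.array(c["dist"]))[0].reshape(-1,2)
E
python3 - <<'E'
from h import *
ims=[]
for n in ["scene","side","wrist"]:
    c=grab(n,n+"0.png"); np.savez('pics/'+n+'0.npz',**c)
    V=np.array(c["view"]);print(n,(-V[:3,:3].T@V[:3,3]).round(3),(-V[2,:3]).round(2))
print(read_state())
E
```

```text
scene [ 1.244 -0.267  0.731] [-0.66  0.25 -0.71]
side [ 0.307 -0.773  0.859] [ 0.27  0.66 -0.7 ]
wrist [ 0.28  -0.563  0.385] [-0.24 -0.09 -0.97]
{'time': 0.15, 'joint_positions': array([ 1.19940004,  0.33268346, -0.06472759,  1.46071533,  0.0216137 ,
        1.34992202, -0.08852343]), 'joint_vel': array([-0.00028455, -0.00021057,  0.0015246 , -0.00231966, -0.00067431,
        0.00177927,  0.00033264]), 'joint_torque': array([ 5.28273922e-04, -6.23633695e+01,  2.43622862e-02, -3.90149724e+01,
       -6.13954640e-02,  3.71879793e-02,  9.35716025e-05]), 'ee_pos': array([ 0.21351763, -0.58709292,  0.22197958]), 'eef_rot': array([ 9.84829119e-01,  1.73526194e-01, -1.13774078e-04, -5.03361932e-04]), 'ft_force': array([-0.27060518, -0.3785736 ,  0.4746651 ]), 'torque': array([-0.03743415,  0.0345422 , -0.02762477]), 'grip_force': 0.0, 'width': 0.08713982586371741}
```

View pics/scene0.png

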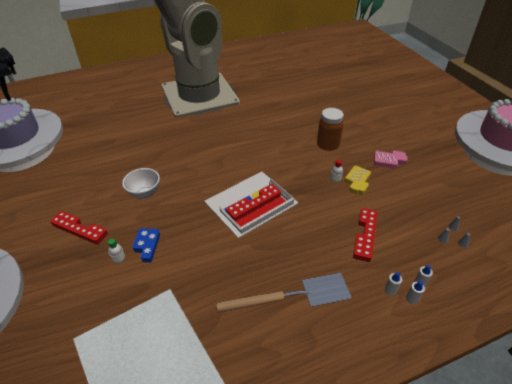

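View pics/side0.png

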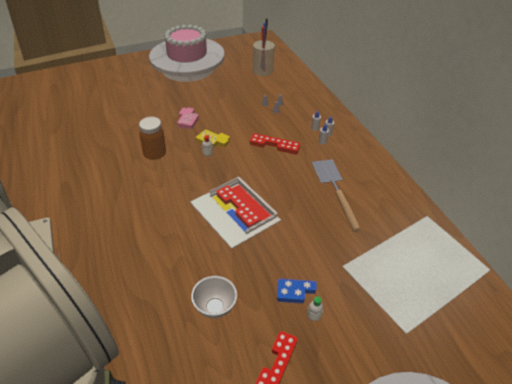

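The scene shows the tray at (250,203) with the red plate inside and its mouth toward the robot. Blue is at (147,243) with the green bottle at (116,251). Yellow is at (358,178) with the red-capped bottle at (337,171), and the jar is behind it at (330,130). The bowl is at (141,183). The side view agrees.

```bash
cat >> h.py <<'E'
def pts(c):
    """world point of each pixel from the depth map"""
    z=c["z_map"]; h,w=z.shape
    uv=np.mgrid[0:w,0:h].T.reshape(-1,1,2).astype(float)
    p=cv2.undistortPoints(uv,np.array(c["mtx"]),np.array(c["dist"])).reshape(h,w,2)
    V=np.array(c["view"]);q=np.dstack([p[...,0]*z,-p[...,1]*z,-z])
    return (q-V[:3,3])@V[:3,:3]
def masks(c):
    H,S,Vv=cv2.split(cv2.cvtColor(np.ascontiguousarray(c["image"]),cv2.COLOR_RGB2HSV))
    return dict(red=((H<6)|(H>172))&(S>170)&(Vv>70),yellow=(H>22)&(H<33)&(S>150)&(Vv>90),blue=(H>105)&(H<125)&(S>140)&(Vv>60),
      green=(H>45)&(H<80)&(S>120)&(Vv>50),white=(S<50)&(Vv>120))
def blobs(m,amin=25):
    n,l,s,ce=cv2.connectedComponentsWithStats(m.astype(np.uint8))
    return [(l==i,s[i],ce[i]) for i in range(1,n) if s[i][4]>=amin]
E
python3 - <<'E'
from h import *
for n in ["scene","side"]:
    c=dict(np.load(f'pics/{n}0.npz')); P=pts(c); M=masks(c)
    for k in ["red","yellow","blue","green"]:
        for m,s,ce in blobs(M[k]):
            m=cv2.morphologyEx(m.astype(np.uint8),cv2.MORPH_CLOSE,np.ones((5,5)))>0
            q=P[m]; hi=q[q[:,2]>0.011]; 
            if np.linalg.norm(q.mean(0)[:2])>1.2: continue
            r=cv2.minAreaRect(hi[:,:2].astype(np.float32)*1000) if len(hi)>20 else None
            print(n,k,s[4],ce.round(),q.mean(0).round(3),q[:,2].max().round(3),r and np.round(cv2.boxPoints(r)).tolist(), hi[:,:2].mean(0).round(3) if len(hi) else '')
    for m,s,ce in blobs(M["white"],150):
        q=P[m]; lo=q[(q[:,2]<0.008)&(q[:,2]>-0.004)]
        if len(lo)<100 or np.linalg.norm(q.mean(0)[:2])>0.9: continue
        r=cv2.minAreaRect(lo[:,:2].astype(np.float32)*1000);print(n,'white',s[4],ce.round(),np.round(cv2.boxPoints(r),1).tolist(),np.round(r[1]),r[2])
    T=P[(P[...,2]>.016)&(P[...,2]<.1)&M["white"]]
# zoomed crops of the plates for one picture
a=dict(np.load('pics/scene0.npz'))["image"];b=dict(np.load('pics/side0.npz'))["image"]
def z(i,x,y,w=100,h=75): return cv2.resize(i[y:y+h,x:x+w],(400,300),interpolation=cv2.INTER_CUBIC)
cv2.imwrite('pics/z0.png',np.vstack([np.hstack([z(a,100,200),z(a,310,140)]),np.hstack([z(a,202,168),z(b,185,170)])])[:,:,::-1])
E
```

```text
scene red 28 [339. 162.] [0.583 0.225 0.061] 0.065 [[574.0, 222.0], [583.0, 215.0], [591.0, 227.0], [582.0, 234.0]] [0.583 0.225]
scene red 915 [256. 206.] [ 0.604 -0.019  0.014] 0.731 [[505.0, -51.0], [1188.0, -383.0], [1244.0, -267.0], [562.0, 65.0]] [ 0.598 -0.024]
scene red 621 [366. 234.] [0.789 0.187 0.015] 0.731 [[710.0, 225.0], [1244.0, -267.0], [1277.0, -231.0], [742.0, 260.0]] [0.789 0.187]
scene red 630 [ 79. 227.] [ 0.512 -0.446  0.016] 0.731 [[419.0, -425.0], [448.0, -518.0], [1244.0, -267.0], [1215.0, -174.0]] [ 0.51  -0.449]
scene yellow 314 [358. 180.] [0.619 0.272 0.018] 0.731 [[557.0, 283.0], [1216.0, -299.0], [1255.0, -255.0], [596.0, 327.0]] [0.618 0.271]
scene blue 493 [146. 243.] [ 0.623 -0.3    0.016] 0.731 [[575.0, -331.0], [1244.0, -331.0], [1244.0, -267.0], [576.0, -266.0]] [ 0.62 -0.3 ]
scene blue 36 [427. 270.] [0.952 0.213 0.072] 0.731 [[936.0, 229.0], [1244.0, -267.0], [1254.0, -261.0], [945.0, 235.0]] [0.952 0.213]
scene blue 35 [396. 277.] [0.934 0.157 0.054] 0.061 [[927.0, 159.0], [933.0, 151.0], [941.0, 158.0], [934.0, 165.0]] [0.934 0.157]
scene blu
[... 2079 characters left out ...]
  0.061] 0.065 [[621.0, -375.0], [632.0, -379.0], [636.0, -365.0], [625.0, -361.0]] [ 0.628 -0.37 ]
side white 464 [327. 171.] [[830.0999755859375, -18.600000381469727], [895.0999755859375, -32.20000076293945], [916.9000244140625, 72.4000015258789], [851.7999877929688, 85.9000015258789]] [107.  66.] 78.2542953491211
side white 1756 [229. 217.] [[472.6000061035156, 53.29999923706055], [525.2000122070312, -135.1999969482422], [683.7000122070312, -90.9000015258789], [631.0, 97.5999984741211]] [165. 196.] 15.605754852294922
side white 1324 [215. 296.] [[389.5, -209.10000610351562], [420.8999938964844, -300.5], [467.0, -284.6000061035156], [435.5, -193.3000030517578]] [49. 97.] 19.005470275878906
```

View pics/z0.png

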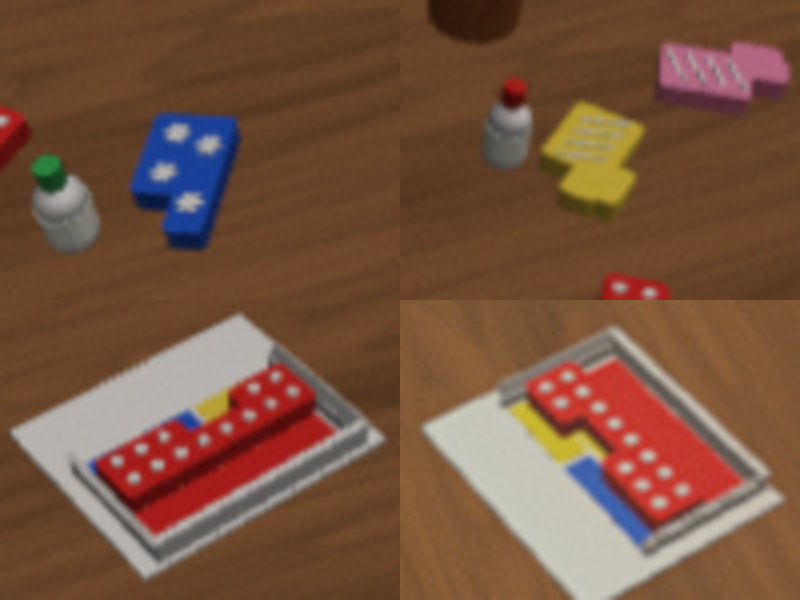

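The crops show the plate directions: blue's x axis points to world -y, and yellow's x axis points to world +y. Next I'll fit rectangles to the top faces.

```bash
cat >> h.py <<'E'
def rect(q):
    r=cv2.minAreaRect(q[:,:2].astype(np.float32)*1000)
    return np.round(r[0],1),np.round(r[1],1),round(r[2],1)
def axis(r,base,long_y=True):
    """centre and yaw of the plate x axis (short side), the solution nearest to base (deg)"""
    (c,(w,h),a)=r; ax=a if w<h else a+90
    while ax-base>90: ax-=180
    while ax-base<-90: ax+=180
    return c,sorted((w,h)),round(ax,1)
E
python3 - <<'E'
from h import *
for n in ["scene","side"]:
    c=dict(np.load(f'pics/{n}0.npz')); P=pts(c); M=masks(c); Z=P[...,2]
    for k,lo,(cx,cy),b in [("red",.013,(.585,-.02),15),("yellow",.012,(.61,.27),90),("blue",.012,(.615,-.3),-90)]:
        near=(np.hypot(P[...,0]-cx,P[...,1]-cy)<.1)
        m=cv2.morphologyEx((M[k]&near).astype(np.uint8),cv2.MORPH_CLOSE,np.ones((5,5)))>0
        m&=near&(Z>lo)&(Z<.026); q=P[m]
        print(n,k,len(q),axis(rect(q),b),q.mean(0).round(4))
    for k,(cx,cy) in dict(pink=(.583,.225),green=(.63,-.369),jar=(.47,.25)).items():
        m=(np.hypot(P[...,0]-cx,P[...,1]-cy)<(.025 if k!='jar' else .1))&(Z>(.055 if k!='jar' else .09))&(Z<.12); q=P[m]
        print(n,k,cv2.minEnclosingCircle(q[:,:2].astype(np.float32)*1000) if len(q) else None)
E
```

```text
scene red 598 (array([588.6, -19.2]), [np.float64(39.8), np.float64(148.7)], 15.2) [ 0.5927 -0.022   0.0178]
scene yellow 381 (array([614.7, 274.2]), [np.float64(60.7), np.float64(90.9)], 37.9) [0.6147 0.2743 0.0151]
scene blue 498 (array([ 620.2, -304.4]), [np.float64(49.3), np.float64(86.4)], -115.6) [ 0.6175 -0.3004  0.0149]
scene pink ((579.5744018554688, 225.83595275878906), 9.070747375488281)
scene green ((630.9966430664062, -369.34564208984375), 8.548799514770508)
scene jar ((434.33428955078125, 284.7421569824219), 32.162269592285156)
side red 596 (array([583.8, -18.2]), [np.float64(42.1), np.float64(151.7)], 15.9) [ 0.5864 -0.0239  0.0177]
side yellow 232 (array([613.3, 275.5]), [np.float64(60.1), np.float64(93.0)], 40.9) [0.6155 0.2756 0.0152]
side blue 445 (array([ 616.6, -305.4]), [np.float64(50.9), np.float64(82.6)], -116.2) [ 0.6117 -0.3019  0.0149]
side pink ((576.9285888671875, 226.06777954101562), 9.71302604675293)
side green ((628.7892456054688, -370.6499328613281), 8.16455364227295)
side jar ((430.50341796875, 283.3899841308594), 32.064720153808594)
```

Request:
step_arm([
  [0.57, 1, 0],
  [0.57, 1, 0],
  [0.57, 1, 0],
  [0.57, 1, 0],
  [0.57, 1, 0],
  [0.57, 1, 0],
  [0.57, 1, 0],
  [0.57, 1, 0],
  [0.57, 1, 0],
  [0.57, 1, 0],
  [0.57, 1, 0],
  [0.57, 1, 0],
], turn=[-0.05, -0.05, -0.05, -0.05, -0.05, -0.05, -0.05, -0.05, -0.05, -0.05, -0.05, -0.08], grip=0)

```text
time: 1.35
ee_pos: [0.3849, -0.2863, 0.2225]
eef_rot: [0.991, 0.136, -0.0, 0.0]
ft_force: [-0.2, -0.9, 1.0]
width: 0.0869
grip_force: 0.0
```

Request:
step_arm([
  [0.57, 1, 0],
  [0.57, 1, 0],
  [0.57, 1, 0],
  [0.57, 1, 0],
  [0.57, 1, 0],
  [0.57, 1, 0],
  [0.57, 1, 0],
  [0.57, 1, 0],
  [0.57, 1, 0],
  [0.57, 1, 0],
  [0, 0, 0],
  [0, 0, 0],
], turn=[0, 0, 0, 0, 0, 0, 0, 0, 0, 0, 0, 0])

```text
time: 2.55
ee_pos: [0.527, -0.0371, 0.2222]
eef_rot: [0.991, 0.137, -0.0, -0.0]
ft_force: [0.5, -0.7, -0.5]
width: 0.087
grip_force: 0.0
```

Run:
```python
from h import *
c=grab("wrist","w1.png"); np.savez('pics/w1.npz',**c)
s=read_state(); print(s["time"],s["ee_pos"].round(4),2*np.arctan2(s["eef_rot"][1],s["eef_rot"][0]),s["joint_positions"].round(2))
P=pts(c); M=masks(c); Z=P[...,2]; ok=c["z_map"]>0
m=M["red"]&ok&(Z>.014)&(Z<.026); m=max(blobs(cv2.morphologyEx(m.astype(np.uint8),cv2.MORPH_CLOSE,np.ones((9,9)))>0),key=lambda b:b[1][4])[0]&ok&(Z>.014)
print('red',axis(rect(P[m]),15),Z[m].mean())
m=M["white"]&ok&(Z>-.002)&(Z<.008)&(np.hypot(P[...,0]-.58,P[...,1]+.02)<.16); print('floor',rect(P[m]))
m=M["white"]&ok&(Z>.017)&(Z<.026)&(np.hypot(P[...,0]-.58,P[...,1]+.02)<.16); print('walltop',m.sum(),rect(P[m]) if m.sum()>50 else 0)
# yellow occupancy check on the plate frame from the first scene picture
c=dict(np.load('pics/scene0.npz')); a=np.radians(39); R=np.array([[np.cos(a),-np.sin(a)],[np.sin(a),np.cos(a)]])
P=pts(c);m=masks(c)["yellow"]&(np.hypot(P[...,0]-.615,P[...,1]-.274)<.1)&(P[...,2]>.012)
q=(P[m][:,:2]*1000-[614,275])@R+[7,0]
H=np.histogram2d(q[:,0],q[:,1],[np.arange(-30,50,10),np.arange(-50,51,10)])[0].astype(int);print(H)
```

```text
2.6 [ 0.5268 -0.038   0.2223] 0.27288997880511284 [ 0.52  0.17 -0.59  1.69  0.09  1.31 -1.39]
red (array([586. , -17.9]), [np.float64(39.9), np.float64(148.5)], 15.7) 0.01977468397980546
floor (array([574.6, -22.3]), array([154.3, 191.8]), 15.3)
walltop 2467 (array([598.6, -14.8]), array([ 96.3, 170.5]), 15.6)
[[ 0  0  0  3  3  2  2  2  1  0]
 [ 0  0  0  5  7  6  6  8  8  4]
 [ 1  0  1  4  4  1  3  4  2  4]
 [ 6 10 10  9  1  4  3  1  4  2]
 [ 9  8 12  9  5  4  7  3  2  0]
 [ 6 10  9  7  8  5  4  8  6  2]
 [ 3  6  8  7  2  0  0  0  0  0]]
```

View pics/w1.png

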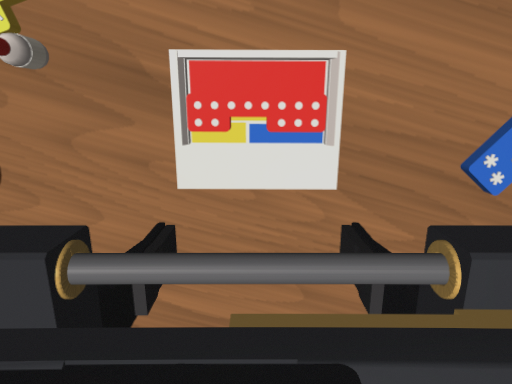

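The wrist view shows the tray at (258,120) and the red plate spanning columns 188-326, rows 60-132, square in the tray and about 35 mm short of home. The fingers are clear in front of it. I'll lower and push.

Request:
step_arm([
  [-0.03, 0.1, -0.95],
  [0, 0, -0.95],
  [0, 0, -0.95],
  [0, 0, -0.95],
  [0, 0, -0.95],
  [0, 0, -0.95],
  [0, 0, -0.95],
  [0, 0, -0.95],
  [0, 0, -0.92],
  [0.385, 0.108, 0],
  [0.385, 0.108, 0],
  [0.385, 0.108, 0],
], turn=[0, 0, 0, 0, 0, 0, 0, 0, 0, 0, 0, 0])

```text
time: 3.8
ee_pos: [0.5573, -0.0269, 0.0111]
eef_rot: [0.991, 0.136, 0.001, 0.0]
ft_force: [-0.9, -1.2, -1.0]
width: 0.0867
grip_force: 0.0
```

Request:
step_arm([
  [0.27, 0.076, 0],
  [0.27, 0.076, 0],
  [0.27, 0.076, 0],
  [0.27, 0.076, 0],
  [0.193, 0.054, 0],
], turn=[0, 0, 0, 0, 0])

```text
time: 4.3
ee_pos: [0.5876, -0.0177, 0.0096]
eef_rot: [0.991, 0.136, 0.0, 0.0]
ft_force: [-1.1, -0.9, 0.5]
width: 0.087
grip_force: 0.5
```

Request:
step_arm([
  [0.08, 0.022, 0],
  [0.08, 0.022, 0],
  [0.08, 0.022, 0],
  [0, 0, 0],
], turn=[0, 0, 0, 0])

```text
time: 4.7
ee_pos: [0.5899, -0.017, 0.009]
eef_rot: [0.991, 0.136, -0.004, 0.0]
ft_force: [-15.2, -2.2, 10.6]
width: 0.0866
grip_force: 7.4
```

Request:
step_arm([
  [0.08, 0.022, 0],
  [0.08, 0.022, 0],
  [0, 0, 0],
], turn=[0, 0, 0])

```text
time: 5.0
ee_pos: [0.5901, -0.0171, 0.0083]
eef_rot: [0.991, 0.136, -0.008, 0.001]
ft_force: [-31.6, -5.5, 23.7]
width: 0.0869
grip_force: 16.2
```

Request:
step_arm([
  [-0.4, -0.1, 0],
  [-0.5, -0.14, 0],
  [-0.5, -0.14, 0.5],
  [-0.5, -0.1, 1],
  [0, 0, 1],
  [0, 0, 1],
  [0, 0, 1],
  [0, 0, 1],
  [0, 0, 1],
  [0, 0, 1],
  [0, 0, 0.5],
  [0, 0, 0],
], turn=[0, 0, 0, 0, 0, 0, 0, 0, 0, 0, 0, 0])

```text
time: 6.2
ee_pos: [0.5505, -0.027, 0.211]
eef_rot: [0.991, 0.136, 0.002, 0.0]
ft_force: [0.1, -0.7, -1.1]
width: 0.0872
grip_force: 0.0
```

```bash
cat >> h.py <<'E'
TR=np.array([596,-16.]); TA=np.radians(15.65)
def tray(p): 
    d=np.asarray(p)-TR; return np.round([d[0]*np.cos(TA)+d[1]*np.sin(TA),-d[0]*np.sin(TA)+d[1]*np.cos(TA)],1)
def look(name,f,jobs):
    """jobs: colour, zlo, zhi, centre(m), radius, base yaw -> fitted rectangle"""
    c=grab(name,f); P=pts(c);M=masks(c);Z=P[...,2];ok=c["z_map"]>0
    for k,lo,hi,(cx,cy),rad,b in jobs:
        m=M[k]&ok&(np.hypot(P[...,0]-cx,P[...,1]-cy)<rad)&(Z>lo)&(Z<hi)
        if m.sum()<50: print(k,'few',m.sum()); continue
        r=axis(rect(P[m]),b); print(k,m.sum(),r,'tray',tray(r[0]))
def st():
    s=read_state(); print(round(s["time"],2),s["ee_pos"].round(4),'yaw',round(2*np.arctan2(s["eef_rot"][1],s["eef_rot"][0]),3),s["joint_positions"].round(2),s["width"].round(3))
E
python3 - <<'E'
from h import *
st(); look("wrist","w2.png",[("red",.014,.026,(.62,-.01),.12,15.65)])
E
```

```text
Traceback (most recent call last):
  File "h.py", line 53, in st
    s=read_state(); print(round(s["time"],2),s["ee_pos"].round(4),'yaw',round(2*np.arctan2(s["eef_rot"][1],s["eef_rot"][0]),3),s["joint_positions"].round(2),s["width"].round(3))
                                                                                                                                                             ^^^^^^^^^^^^^^^^
AttributeError: 'float' object has no attribute 'round'
```

Request:
step_arm([
  [0.13, 1, 0],
  [0.13, 1, 0],
  [0.13, 1, 0],
  [0.13, 1, 0],
  [0.13, 1, 0],
  [0.13, 1, 0],
  [0.13, 1, 0],
  [0.13, 1, 0],
  [0.13, 1, 0],
  [0.13, 1, 0],
  [0.13, 1, 0],
  [0.13, 1, 0],
], turn=[0.283, 0.283, 0.283, 0.283, 0.283, 0.283, 0.283, 0.283, 0.283, 0.283, 0.283, 0.283])

```text
time: 7.4
ee_pos: [0.5882, 0.2737, 0.2076]
eef_rot: [0.942, 0.335, -0.001, 0.0]
ft_force: [-0.6, -0.6, 0.1]
width: 0.0871
grip_force: 0.0
```

Request:
step_arm([
  [0, 0, 0],
  [0, 0, 0],
], turn=[0, 0])

```text
time: 7.6
ee_pos: [0.5879, 0.2731, 0.2078]
eef_rot: [0.942, 0.334, -0.001, -0.0]
ft_force: [0.6, -0.4, -0.2]
width: 0.0872
grip_force: 0.0
```

```bash
sed -i 's/s\["width"\].round(3)/s["width"]/' h.py
python3 - <<'E'
from h import *
st(); look("wrist","w3.png",[("yellow",.01,.024,(.614,.274),.09,39)])
look("side",None,[("red",.014,.026,(.62,-.01),.12,15.65)])
look("scene",None,[("red",.014,.026,(.62,-.01),.12,15.65)])
E
```

```text
7.6 [0.5879 0.2731 0.2078] yaw 0.682 [ 0.02  0.49 -0.74  1.38  0.33  1.4  -1.61] 0.08720775853693949
yellow 3130 (array([613.2, 275.9]), [np.float64(64.0), np.float64(89.6)], 34.2) tray [ 95.3 276.4]
red 345 (array([617.3,  -9.3]), [np.float64(41.6), np.float64(148.0)], 16.1) tray [22.3  0.7]
red 363 (array([619.8,  -9.2]), [np.float64(36.5), np.float64(149.7)], 15.0) tray [24.8  0.1]
```

View pics/w3.png

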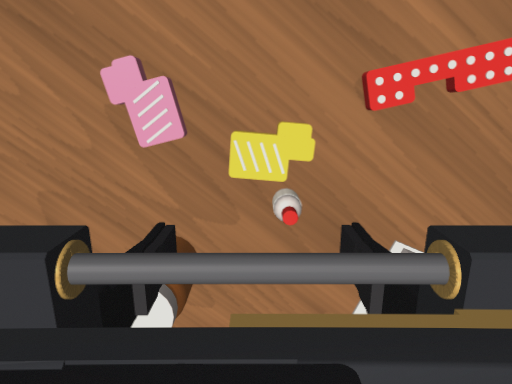

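The wrist view shows yellow at (268,155), with its tab lobe at (296,140) and its front edge toward the pink bottle at (288,205). The yaw is 34.2°, so I'll turn slightly and descend to grip across the 64 mm part.

Request:
step_arm([
  [0.056, 0.092, -0.9],
  [0, 0, -0.9],
  [0, 0, -0.9],
  [0, 0, -0.9],
  [0, 0, -0.9],
  [0, 0, -0.9],
  [0, 0, -0.9],
  [0, 0, -0.8],
  [0, 0, -0.6],
  [0, 0, -0.37],
  [0, 0, 0],
], turn=[-0.71, 0, 0, 0, 0, 0, 0, 0, 0, 0, 0])

```text
time: 8.85
ee_pos: [0.5896, 0.2745, 0.0068]
eef_rot: [0.956, 0.293, -0.001, 0.0]
ft_force: [0.0, -0.2, 0.0]
width: 0.0868
grip_force: 0.0
```

Request:
step_arm([
  [0, 0, 0],
  [0, 0, 0],
  [0, 0, 0],
  [0, 0, 0],
  [0, 0, 0],
  [0, 0, 0],
], turn=[0, 0, 0, 0, 0, 0], grip=1, newtons=20)

```text
time: 9.45
ee_pos: [0.5903, 0.2754, 0.0084]
eef_rot: [0.956, 0.293, 0.0, 0.0]
ft_force: [-0.1, -1.0, 6.0]
width: 0.0638
grip_force: 20.0
```

Request:
step_arm([
  [0, 0, 0.5],
  [0, 0, 1],
  [0, 0, 1],
  [0, 0, 1],
  [0, 0, 1],
  [-0.3, -0.97, 0],
  [-0.32, -1, 0],
  [-0.32, -1, 0],
  [-0.32, -1, 0],
  [-0.32, -1, 0],
  [-0.32, -1, 0],
  [-0.32, -1, 0],
], turn=[0, 0, 0, 0, 0, -0.3, -0.3, -0.3, -0.3, -0.3, -0.3, -0.3])

```text
time: 10.65
ee_pos: [0.5339, 0.1001, 0.1209]
eef_rot: [0.985, 0.17, 0.0, 0.0]
ft_force: [-0.2, -0.8, -0.0]
width: 0.0638
grip_force: 20.0
```

Request:
step_arm([
  [-0.32, -1, 0],
  [-0.32, -1, 0],
  [-0.32, -1, 0],
  [-0.32, -0.91, 0],
  [0, 0, 0],
  [0, 0, 0],
], turn=[-0.3, -0.3, 0, 0, 0, 0])

```text
time: 11.25
ee_pos: [0.5025, 0.0032, 0.1209]
eef_rot: [0.991, 0.135, 0.0, 0.0]
ft_force: [-0.2, 0.6, -0.3]
width: 0.0638
grip_force: 20.0
```

Run:
```python
from h import *
st(); s=read_state(); print(tray(s["ee_pos"][:2]*1000))
for n in ("scene","side","wrist"): look(n,n+"4.png",[("yellow",.1,.16,(.51,0.),.09,15.65)])
```

```text
11.25 [0.5025 0.0032 0.1209] yaw 0.271 [ 0.47  0.2  -0.63  1.88  0.13  1.1  -1.5 ] 0.06378092939371295
[-84.9  43.7]
yellow 403 (array([523.6,  -3.1]), [np.float64(58.0), np.float64(98.5)], 32.0) tray [-66.2  32. ]
yellow 268 (array([513.4, -10.4]), [np.float64(50.7), np.float64(105.8)], 54.6) tray [-78.   27.7]
yellow 13433 (array([529.2,  -1.1]), [np.float64(53.8), np.float64(90.4)], 16.1) tray [-60.3  32.4]
```

Request:
step_arm([
  [0.014, -0.05, -0.9],
  [0, 0, -0.9],
  [0, 0, -0.9],
  [0, 0, -0.8],
  [0, 0, -0.5],
  [0, 0, -0.33],
  [0, 0, 0],
], turn=[0, 0, 0, 0, 0, 0, 0])

```text
time: 12.1
ee_pos: [0.5029, 0.0026, 0.0118]
eef_rot: [0.991, 0.136, -0.0, -0.0]
ft_force: [-0.4, -0.0, -0.7]
width: 0.0636
grip_force: 20.0
```

Request:
step_arm([
  [0.154, 0.043, 0],
  [0.154, 0.043, 0],
  [0.154, 0.043, 0],
  [0.154, 0.043, 0],
  [0, 0, 0],
], turn=[0, 0, 0, 0, 0])

```text
time: 12.6
ee_pos: [0.5189, 0.0065, 0.0123]
eef_rot: [0.991, 0.135, 0.0, -0.0]
ft_force: [-0.5, -0.3, -0.9]
width: 0.0638
grip_force: 20.0
```

Request:
step_arm([
  [0.12, 0.033, 0],
  [0.12, 0.033, 0],
  [0, 0, -0.03],
  [0, 0, 0],
], turn=[0, 0, 0, 0])

```text
time: 13.0
ee_pos: [0.5241, 0.0079, 0.0112]
eef_rot: [0.991, 0.135, -0.0, -0.0]
ft_force: [-0.0, 0.2, -1.0]
width: 0.0638
grip_force: 20.0
```

Request:
step_arm([
  [0, 0, 0],
  [0, 0, 0],
  [0, 0, 0],
  [0, 0, 0],
  [0, 0, 0.4],
  [0, 0, 0.8],
  [-0.3, -0.08, 1],
  [-0.7, -0.2, 1],
  [-0.7, -0.2, 1],
  [-0.7, -0.2, 1],
  [0, 0, 1],
  [0, 0, 1],
], turn=[0, 0, 0, 0, 0, 0, 0, 0, 0, 0, 0, 0], grip=0.1)

```text
time: 14.2
ee_pos: [0.4638, -0.0092, 0.1933]
eef_rot: [0.991, 0.135, 0.0, 0.001]
ft_force: [0.1, 0.5, 0.0]
width: 0.0785
grip_force: 0.0
```

Run:
```python
from h import *
st(); s=read_state(); print(tray(s["ee_pos"][:2]*1000))
for n in ("wrist","side"): look(n,n+"5.png",[("yellow",.012,.026,(.54,0.02),.09,15.65)])
```

```text
14.2 [ 0.4638 -0.0092  0.1933] yaw 0.271 [ 0.55  0.03 -0.63  1.88  0.02  1.24 -1.39] 0.07853325928576152
[-125.5   42.3]
yellow 3930 (array([546.4,   1.5]), [np.float64(62.6), np.float64(89.3)], 16.7) tray [-43.   30.2]
yellow 356 (array([5.438e+02, 2.000e-01]), [np.float64(62.1), np.float64(91.7)], 23.1) tray [-45.9  29.7]
```

View pics/wrist5.png

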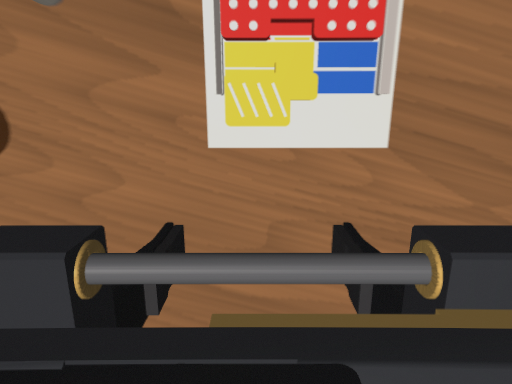

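The wrist view shows yellow at (268,85), square in the tray mouth, about 30 mm short, with its left edge just inside the wall. Next I'll narrow the fingers and push its front edge.

Request:
step_arm([
  [0.3, 0.1, -0.9],
  [0.3, 0.1, -0.9],
  [0.3, 0.1, -0.9],
  [0, 0, -0.9],
  [0, 0, -0.9],
  [0, 0, -0.9],
  [0, 0, -0.9],
  [0, 0, -0.6],
  [0, 0, -0.45],
  [0, 0, 0],
  [0.3, 0.084, 0],
  [0.2, 0.056, 0],
], turn=[0, 0, 0, 0, 0, 0, 0, 0, 0, 0, 0, 0], grip=0.655)

```text
time: 15.5
ee_pos: [0.5008, 0.0021, 0.0087]
eef_rot: [0.991, 0.135, 0.001, 0.0]
ft_force: [0.9, 0.3, 0.8]
width: 0.0299
grip_force: 0.3
```

Request:
step_arm([
  [0.154, 0.043, 0],
  [0.154, 0.043, 0],
  [0.154, 0.043, 0],
  [0.154, 0.043, 0],
  [0.154, 0.043, 0],
  [0, 0, 0],
], turn=[0, 0, 0, 0, 0, 0])

```text
time: 16.1
ee_pos: [0.5191, 0.0076, 0.0076]
eef_rot: [0.991, 0.135, 0.0, -0.0]
ft_force: [-0.0, 0.4, -0.3]
width: 0.0299
grip_force: 0.0
```

Request:
step_arm([
  [0.096, 0.027, 0],
  [0.096, 0.027, 0],
  [0.096, 0.027, 0],
  [0.096, 0.027, 0.03],
  [0, 0, 0],
], turn=[0, 0, 0, 0, 0])

```text
time: 16.6
ee_pos: [0.5287, 0.0101, 0.0085]
eef_rot: [0.991, 0.135, 0.0, 0.0]
ft_force: [-0.2, 0.2, -0.3]
width: 0.03
grip_force: 0.0
```

Request:
step_arm([
  [0.06, 0.017, 0],
  [0.06, 0.017, 0],
  [0, 0, 0],
], turn=[0, 0, 0])

```text
time: 16.9
ee_pos: [0.5303, 0.0105, 0.0081]
eef_rot: [0.991, 0.135, -0.001, 0.0]
ft_force: [-4.0, -1.6, 4.0]
width: 0.03
grip_force: 2.4
```

Request:
step_arm([
  [0.08, 0.022, 0],
  [0.06, 0.017, 0],
  [0, 0, 0],
], turn=[0, 0, 0])

```text
time: 17.2
ee_pos: [0.5304, 0.0105, 0.0074]
eef_rot: [0.991, 0.135, -0.005, 0.001]
ft_force: [-19.3, -3.9, 13.6]
width: 0.0301
grip_force: 9.6
```

Request:
step_arm([
  [-0.4, -0.11, 0],
  [-0.5, -0.14, 0],
  [-0.5, -0.14, 0.5],
  [-0.4, -0.1, 1],
  [0, 0, 1],
  [0, 0, 1],
  [0, 0, 1],
  [0, 0, 1],
  [0, 0, 1],
  [0, 0, 1],
  [0, 0, 0],
], turn=[0, 0, 0, 0, 0, 0, 0, 0, 0, 0, 0])

```text
time: 18.3
ee_pos: [0.4915, -0.0003, 0.1992]
eef_rot: [0.991, 0.135, 0.003, 0.001]
ft_force: [0.8, 0.0, -0.6]
width: 0.0302
grip_force: 0.0
```

Run:
```python
from h import *
st()
for n in ("wrist","side"): look(n,n+"6.png",[("yellow",.012,.026,(.575,0.02),.09,15.65),("red",.014,.026,(.62,-.01),.12,15.65)])
```

```text
18.3 [ 4.915e-01 -3.000e-04  1.992e-01] yaw 0.272 [ 0.53  0.09 -0.65  1.81  0.06  1.25 -1.44] 0.030244314895769838
yellow 3738 (array([575.2,  10.1]), [np.float64(62.9), np.float64(89.1)], 15.6) tray [-13.   30.7]
red 4984 (array([619.4,  -8.3]), [np.float64(39.1), np.float64(149.0)], 15.3) tray [24.6  1.1]
yellow 357 (array([574.9,   8. ]), [np.float64(66.3), np.float64(89.9)], 13.6) tray [-13.8  28.8]
red 302 (array([618.3,  -9.2]), [np.float64(40.1), np.float64(149.7)], 14.6) tray [23.3  0.5]
```

View pics/wrist6.png

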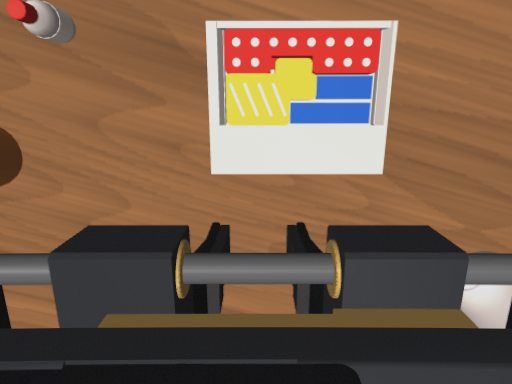

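Yellow is home, with its front edge level with the wall ends at (258,125) and its tab in the red notch. On to blue.

Request:
step_arm([
  [0.34, -0.95, 0],
  [0.34, -0.95, 0],
  [0.34, -0.95, 0],
  [0.34, -0.95, 0],
  [0.34, -0.95, 0],
  [0.34, -0.95, 0],
  [0.34, -0.95, 0],
  [0.34, -0.95, 0],
  [0.34, -0.95, 0],
  [0.34, -0.95, 0],
  [0.34, -0.95, 0],
  [0.34, -0.95, 0],
], turn=[0.55, 0.55, 0.55, 0.55, 0.55, 0.55, 0.55, 0.55, 0.55, 0.55, 0.55, 0.55], grip=0)

```text
time: 19.6
ee_pos: [0.5914, -0.2862, 0.1941]
eef_rot: [0.861, 0.508, -0.0, -0.001]
ft_force: [0.2, 0.4, 0.6]
width: 0.0867
grip_force: 0.0
```

Request:
step_arm([
  [0.3, -1, 0],
  [0, 0, 0],
  [0, 0, 0],
], turn=[0.44, 0, 0])

```text
time: 19.9
ee_pos: [0.5986, -0.3102, 0.1941]
eef_rot: [0.849, 0.529, -0.0, -0.001]
ft_force: [-0.3, -0.0, -0.9]
width: 0.0873
grip_force: 0.0
```

Run:
```python
from h import *
st()
look("wrist","w7.png",[("blue",.01,.024,(.618,-.305),.09,-116)])
```

```text
19.9 [ 0.5986 -0.3102  0.1941] yaw 1.115 [ 0.78  0.51 -0.54  1.33  0.26  1.37 -0.21] 0.08734590463376082
blue 2570 (array([ 618.5, -303.9]), [np.float64(49.1), np.float64(85.2)], -115.6) tray [ -56.  -283.3]
```

View pics/w7.png

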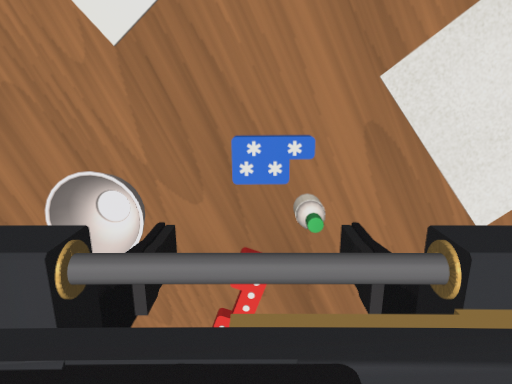

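The wrist view shows blue at (272,160), with its front edge at the top and the notch at (300,172). The green bottle is at (310,212), clear of the fingers. I'll grip across the 60 mm part.

Request:
step_arm([
  [0.11, 0.024, -0.9],
  [0, 0, -0.9],
  [0, 0, -0.9],
  [0, 0, -0.9],
  [0, 0, -0.9],
  [0, 0, -0.9],
  [0, 0, -0.9],
  [0, 0, -0.7],
  [0, 0, -0.5],
  [0, 0, 0],
], turn=[0.07, 0, 0, 0, 0, 0, 0, 0, 0, 0])

```text
time: 20.95
ee_pos: [0.6009, -0.3089, 0.0066]
eef_rot: [0.846, 0.533, -0.001, -0.001]
ft_force: [-0.1, 0.1, -0.6]
width: 0.087
grip_force: 0.0
```

Request:
step_arm([
  [0, 0, 0],
  [0, 0, 0],
  [0, 0, 0],
  [0, 0, 0],
  [0, 0, 0],
  [0, 0, 0],
], turn=[0, 0, 0, 0, 0, 0], grip=1)

```text
time: 21.55
ee_pos: [0.6021, -0.31, 0.0089]
eef_rot: [0.846, 0.533, 0.0, 0.0]
ft_force: [-1.8, 1.0, 4.0]
width: 0.0601
grip_force: 20.0
```

Request:
step_arm([
  [0, 0, 0.5],
  [0, 0, 1],
  [0, 0, 1],
  [0, 0, 1],
  [0, 0, 1],
  [-0.104, 0.466, 0],
  [-0.104, 0.466, 0],
  [-0.104, 0.466, 0],
  [-0.104, 0.466, 0],
  [-0.104, 0.466, 0],
  [-0.104, 0.466, 0],
  [-0.104, 0.466, 0],
], turn=[0, 0, 0, 0, 0, 0.95, 0.95, 0.95, 0.95, 0.95, 0.95, 0.95])

```text
time: 22.75
ee_pos: [0.5834, -0.2278, 0.1215]
eef_rot: [0.57, 0.821, -0.0, 0.0]
ft_force: [0.7, -0.3, -1.3]
width: 0.0597
grip_force: 20.0
```

Request:
step_arm([
  [-0.104, 0.466, 0],
  [-0.104, 0.466, 0],
  [-0.104, 0.466, 0],
  [-0.104, 0.466, 0],
  [-0.104, 0.466, 0],
  [-0.104, 0.466, 0],
  [-0.104, 0.466, 0],
  [-0.104, 0.466, 0],
  [-0.104, 0.466, 0],
  [-0.104, 0.466, 0],
  [-0.104, 0.466, 0],
  [-0.104, 0.466, 0],
], turn=[0.95, 0.95, 0.95, 0.95, 0.95, 0.95, 0.95, 0.95, 0.95, 0.95, 0.95, 0.95])

```text
time: 23.95
ee_pos: [0.5522, -0.0882, 0.1214]
eef_rot: [-0.077, 0.997, -0.0, -0.0]
ft_force: [-0.1, 0.1, -1.1]
width: 0.0594
grip_force: 20.0
```

Request:
step_arm([
  [-0.104, 0.466, 0],
  [0, 0, 0],
  [0, 0, 0],
], turn=[0.95, 0, 0])

```text
time: 24.25
ee_pos: [0.5499, -0.0773, 0.1211]
eef_rot: [-0.13, 0.992, -0.0, -0.0]
ft_force: [-0.2, -0.7, -0.4]
width: 0.0596
grip_force: 20.0
```

Run:
```python
from h import *
st(); s=read_state(); print(tray(s["ee_pos"][:2]*1000))
for n in ("wrist",): look(n,n+"8.png",[("blue",.1,.16,(.54,-.06),.09,15.65)])
```

```text
24.25 [ 0.5499 -0.0773  0.1211] yaw 3.401 [ 0.93  0.48 -1.08  1.73  0.45  1.21  1.56] 0.059556644990419225
[-61.  -46.6]
blue 10105 (array([530. , -68.7]), [np.float64(40.6), np.float64(86.5)], 15.2) tray [-77.8 -32.9]
```

Request:
step_arm([
  [-0.007, 0.03, -0.9],
  [0, 0, -0.9],
  [0, 0, -0.9],
  [0, 0, -0.8],
  [0, 0, -0.5],
  [0, 0, -0.34],
  [0, 0, 0],
  [0, 0, 0],
], turn=[0.08, 0, 0, 0, 0, 0, 0, 0])

```text
time: 25.1
ee_pos: [0.5501, -0.0762, 0.0128]
eef_rot: [-0.136, 0.991, -0.0, 0.0]
ft_force: [0.4, -0.2, -1.0]
width: 0.0597
grip_force: 20.0
```

Request:
step_arm([
  [0, 0, 0],
  [0, 0, 0],
  [0, 0, 0],
  [0, 0, 0],
  [0, 0, 0.4],
  [-0.1, -0.03, 0.8],
  [-0.5, -0.13, 1],
  [-0.7, -0.2, 1],
  [-0.7, -0.2, 1],
  [-0.7, -0.2, 1],
  [-0.7, -0.2, 1],
  [0, 0, 1],
], turn=[0, 0, 0, 0, 0, 0, 0, 0, 0, 0, 0, 0], grip=0.1)

```text
time: 26.3
ee_pos: [0.4629, -0.1005, 0.1933]
eef_rot: [-0.136, 0.991, -0.001, -0.001]
ft_force: [0.2, -0.5, -0.4]
width: 0.0782
grip_force: 0.0
```

Run:
```python
from h import *
st(); s=read_state(); print(tray(s["ee_pos"][:2]*1000))
for n in ("wrist","side","scene"): look(n,n+"9.png",[("blue",.012,.026,(.517,-.067),.09,15.65),("yellow",.012,.026,(.575,0.02),.09,15.65)])
```

```text
26.3 [ 0.4629 -0.1005  0.1933] yaw 3.414 [ 1.31  0.17 -1.27  1.84  0.17  1.26  1.83] 0.07823459982509232
[-150.9  -45.4]
blue 1730 (array([527.6, -68.3]), [np.float64(35.5), np.float64(85.2)], 15.6) tray [-80.  -31.9]
yellow 1437 (array([585. ,   7.4]), [np.float64(39.3), np.float64(78.7)], 17.8) tray [-4.3 25.5]
blue 307 (array([534.8, -68.4]), [np.float64(49.9), np.float64(85.6)], 15.9) tray [-73.1 -33.9]
yellow 342 (array([574.5,   8.1]), [np.float64(63.8), np.float64(90.4)], 17.3) tray [-14.2  29. ]
blue 306 (array([537.8, -67.6]), [np.float64(51.4), np.float64(86.2)], 16.2) tray [-70. -34.]
yellow 299 (array([574.4,   9.2]), [np.float64(56.3), np.float64(93.2)], 32.2) tray [-14.   30.1]
```

View pics/wrist9.png

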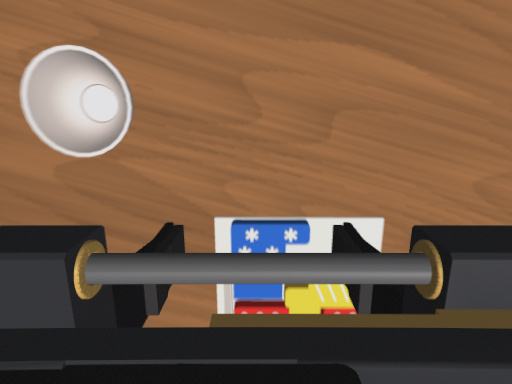

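Blue is lying on the apron at (262,255), square and about 53 mm short. I'll move the fingers in front of it and push.

Request:
step_arm([
  [0.35, 0.27, -0.9],
  [0.35, 0.27, -0.9],
  [0.36, 0.26, -0.9],
  [0, 0, -0.9],
  [0, 0, -0.9],
  [0, 0, -0.9],
  [0, 0, -0.9],
  [0, 0, -0.6],
  [0, 0, -0.45],
  [0, 0, 0],
  [0.25, 0.07, 0],
  [0.2, 0.056, 0],
], turn=[0, 0, 0, 0, 0, 0, 0, 0, 0, 0, 0, 0], grip=0.48)

```text
time: 27.65
ee_pos: [0.5036, -0.077, 0.0095]
eef_rot: [-0.136, 0.991, -0.0, 0.001]
ft_force: [-1.5, 0.1, 0.2]
width: 0.0454
grip_force: 0.2
```

Request:
step_arm([
  [0.154, 0.043, 0.02],
  [0.154, 0.043, 0.02],
  [0.154, 0.043, 0],
  [0.154, 0.043, 0],
  [0.154, 0.043, 0],
  [0.154, 0.043, 0],
  [0, 0, 0],
], turn=[0, 0, 0, 0, 0, 0, 0])

```text
time: 28.35
ee_pos: [0.5261, -0.0701, 0.0096]
eef_rot: [-0.136, 0.991, 0.0, 0.0]
ft_force: [0.0, 0.4, -0.7]
width: 0.0451
grip_force: 0.0
```

Run:
```python
from h import *
st(); s=read_state(); print(tray(s["ee_pos"][:2]*1000))
for n in ("side","scene"): look(n,n+"10.png",[("blue",.012,.026,(.545,-.067),.09,15.65)])
```

```text
28.35 [ 0.5261 -0.0701  0.0096] yaw 3.415 [ 0.87  0.58 -1.    1.88  0.57  1.01  1.47] 0.04513342109467303
[-81.9 -33.3]
blue few 0
blue 326 (array([562. , -60.5]), [np.float64(54.7), np.float64(83.4)], 15.9) tray [-44.7 -33.7]
```

Request:
step_arm([
  [0.135, 0.038, 0],
  [0.135, 0.038, 0],
  [0.135, 0.038, 0],
  [0.135, 0.038, 0],
  [0.135, 0.038, 0],
  [0, 0, 0],
], turn=[0, 0, 0, 0, 0, 0])

```text
time: 29.05
ee_pos: [0.5429, -0.0654, 0.0096]
eef_rot: [-0.136, 0.991, 0.0, 0.0]
ft_force: [-0.0, -0.2, -0.2]
width: 0.0454
grip_force: 0.0
```

Request:
step_arm([
  [0.1, 0.028, 0],
  [0.1, 0.028, 0],
  [0.08, 0.022, 0],
  [0, 0, 0],
], turn=[0, 0, 0, 0])

```text
time: 29.45
ee_pos: [0.5497, -0.0636, 0.0096]
eef_rot: [-0.136, 0.991, 0.0, 0.0]
ft_force: [0.3, -0.8, 0.5]
width: 0.0453
grip_force: 0.0
```

Request:
step_arm([
  [0.06, 0.017, 0],
  [0.06, 0.017, 0],
  [0.04, 0.011, 0],
  [0, 0, 0],
], turn=[0, 0, 0, 0])

```text
time: 29.85
ee_pos: [0.5509, -0.0634, 0.0091]
eef_rot: [-0.136, 0.991, -0.0, -0.003]
ft_force: [-11.8, -2.4, 10.0]
width: 0.0448
grip_force: 6.5
```

Run:
```python
from h import *
s=read_state(); print(tray(s["ee_pos"][:2]*1000),s["ft_force"])
```

```text
[-56.2 -33.5] [-11.80091858  -2.41247423   9.953198  ]
```

Contact came at -56.2, the same stop as yellow. I'll press lightly once more, then retreat and check.

Request:
step_arm([
  [0.06, 0.017, 0],
  [0, 0, 0],
], turn=[0, 0])

```text
time: 30.05
ee_pos: [0.5509, -0.0634, 0.0089]
eef_rot: [-0.136, 0.991, -0.001, -0.005]
ft_force: [-19.3, -3.8, 14.9]
width: 0.0452
grip_force: 10.0
```

Request:
step_arm([
  [-0.4, -0.11, 0],
  [-0.5, -0.14, 0],
  [-0.5, -0.14, 0.5],
  [-0.5, -0.14, 1],
  [-0.5, -0.14, 1],
  [-0.5, -0.14, 1],
  [0, 0, 1],
  [0, 0, 1],
  [0, 0, 1],
  [0, 0, 1],
  [0, 0, 0],
  [0, 0, 0],
], turn=[0, 0, 0, 0, 0, 0, 0, 0, 0, 0, 0, 0])

```text
time: 31.25
ee_pos: [0.4825, -0.0827, 0.1971]
eef_rot: [-0.136, 0.991, -0.001, 0.0]
ft_force: [-0.4, 0.5, -1.6]
width: 0.0456
grip_force: 0.0
```

Run:
```python
from h import *
for n in ("side","scene"): 
    look(n,n+"11.png",[("blue",.012,.026,(.585,-.053),.09,15.65),("yellow",.012,.026,(.575,0.02),.09,15.65),("red",.014,.026,(.62,-.01),.12,15.65)])
a=cv2.imread('pics/scene11.png');b=cv2.imread('pics/side11.png')
z=lambda i,x,y: cv2.resize(i[y:y+75,x:x+100],(400,300),interpolation=cv2.INTER_CUBIC)
cv2.imwrite('pics/z11.png',np.hstack([z(a,202,168),z(b,185,170)]))
```

```text
blue 233 (array([583. , -54.4]), [np.float64(48.7), np.float64(84.5)], 14.9) tray [-22.9 -33.5]
yellow 317 (array([573.2,   9.7]), [np.float64(66.2), np.float64(89.3)], 17.0) tray [-15.   30.9]
red 269 (array([620.1,  -7.6]), [np.float64(37.5), np.float64(151.4)], 14.7) tray [25.5  1.6]
blue 280 (array([587.1, -54.2]), [np.float64(48.7), np.float64(84.8)], 14.7) tray [-18.9 -34.4]
yellow 292 (array([573.6,   9.6]), [np.float64(54.6), np.float64(92.8)], 32.6) tray [-14.7  30.7]
red 371 (array([619. ,  -8.9]), [np.float64(37.0), np.float64(150.1)], 15.4) tray [24.1  0.6]
```

View pics/z11.png

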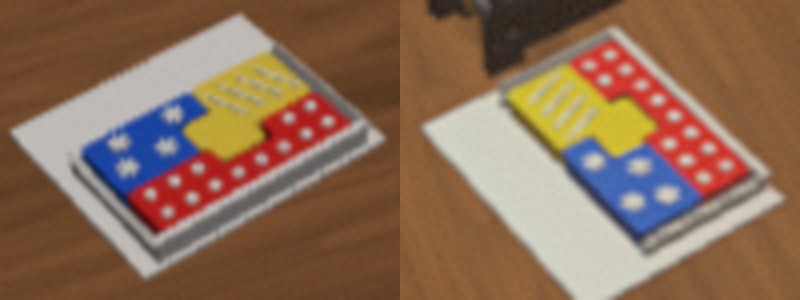

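Both crops show all three plates interlocked and flat. They are closed up against the back wall, with the front edges level along (85,150)-(275,55) in the left crop and (510,95)-(645,250) in the right. I'm handing the job in.

```bash
python3 -c "
from bench import *
print(close_job())"
```

```text
the job is handed in; nothing more can be done
None
```

I packed the red, yellow and blue plates and pushed each one home; in the last pictures they lie flat and interlocked against the back wall with front edges level, and I handed the job in at about 31 s (the hand-in returned no verdict).

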